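# Reverse the creasing insert in its bench holder

### The job

The bench holder carries a double-ended steel insert with its sharp point sticking out; we need the flat creasing edge now. Draw the insert out, turn it end for end and push it back, point first, until it is fully home and clicks, so that the creasing edge faces out. Leave the books and other tools on the bench where they are.

Things in the scene. Friction and masses are not known exactly. Their poses are not given: they have to be found in the camera images.
- holder: Grey steel holder fixed to the bench: base plate 150 x 85 x 8 mm under a block 108 mm long (x -55 to +53 mm), 43 wide (y), top at z = 83.5 mm, with a round cap (16 mm diameter, top at 88.5 mm) 12 mm behind the mouth face. Origin: middle of the underside; z up. A level square socket runs in along its x axis: mouth in the -x face, -x is the way out, +x the way in.
- socket_mouth (a point): Centre of the socket's mouth, in the plane of the mouth face, 62 mm above the bench; axes as the holder's. The socket is 19 x 19 mm inside, widened by a 45 degree chamfer 4 mm deep to 27 x 27 mm at the face; a back stop closes it 97.8 mm behind the face.
- insert_center (a point): Centre of the loose steel insert, 170 mm long. Shank 16 x 16 mm square from -55 to +55 mm along its x axis, grooved all round at the middle (10 mm wide, 3 deep). +x end: creasing edge, a flat blade 30 long, 16 wide (y), 5 thick (z). -x end: round point, a cone 30 long, 11 thick at its root. At the start the point sticks out and its x axis runs inward, as the holder's.
- edge_tip (a point): Middle of the creasing edge, the insert's +x end, 85 mm from its centre.
- point_tip (a point): Tip of the point, the insert's -x end, 85 mm from its centre.
- rest_floor (a point): Centre of the trough floor of a light wooden tool rest fixed to the bench, 40 mm up, where the insert may be laid to change grip. The rest is 34 mm long along its x axis (the trough's direction), 80 wide, 48 high; trough open at both ends, 22 mm wide at the floor, 34 from 4 mm above it. The insert's centre lies 8 mm above the floor, both halves of the shank free.
- sketchbook: Bystander, to be left alone: orange hardback sketchbook, 100 x 150 x 18 mm. Origin at its underside.
- notebook: Bystander, to be left alone: blue hardback notebook, 90 x 130 x 14 mm. Origin at its underside.
- bone_folder: Bystander, to be left alone: flat white bone folder, 141 x 22 x 5 mm. Origin at its underside.
- clip: Bystander, to be left alone: dark bulldog clip with wire handle, 67 x 32 x 10 mm. Origin at its underside.
- awl: Bystander, to be left alone: bookbinder's awl, 70 mm wooden handle (28 mm thick) with a 60 mm thin blade, lying on its side. Origin at its underside.
- glue_jar: Bystander, to be left alone: glue jar, 68 mm diameter, 80 mm high. Origin at its underside.
- brush_pot: Bystander, to be left alone: dark steel pot, 76 mm diameter, 90 mm high. Origin at its underside.
- insert: The same insert (0.13 to 0.25 kg), origin 8 mm below its centre, same axes. Home, either way round, its centre is 12 mm inside the mouth face, 73 mm stick out (43 mm of it square shank), and it lies on the socket's floor, 1.5 mm below the socket's axis.
- detent (a point): Centre of a spring-loaded steel ball (16 mm diameter) in the socket's roof, 12 mm behind the mouth face; it sticks 4.7 mm down into the socket and snaps into the groove round the insert's middle. It gives way to a pull or push of some 5 to 15 N. Going in, the shank's shoulder first meets it with the point about 35 mm deep (push on through); at 97 mm come the click and the back stop.
There are look-alikes about, which are no part of the job. There is more than one size of the insert; the one meant has the size given above.

How it is judged:
By the outcome, as a careful person would: the job done as asked, in the order asked, and still so for the second after the job is handed in, with the robot touching nothing.
It also fails if it takes over 59 s, if anything falls off the work surface, if the arm or the gripper's body presses on something with over 40 N, if the wrist force passes 120 N, or if a joint passes its speed limit or range.

### The arm

A 7-joint arm with a two-finger parallel gripper is mounted at the origin on the work surface. World frame = base frame: x ahead of the robot, y to its left, z up, the work surface at z = 0. Lengths are in m, angles in rad, forces in N, time in s.
With the tool pointing down it reaches from about 0.4 to 0.925 m from the base axis. Payload 4.1 kg.
Tool frame: the origin (TCP) lies on the centre line of the jaws, within the pads' length; the fingertips stand 19 mm ahead of it and the grasp point (between the pads) is the TCP (robot.finger_overhang is the distance from the TCP to the fingertips, in m); z points along the fingers, y is the line along which they close (so a half turn about z gives the same grasp; the last joint's range is limited). The gripper opens to 85 mm and grips with 20 to 120 N. Pads are 22 mm wide; open, the fingers measure 114 mm over their backs; the gripper's body (76 mm by 85 mm) begins 54 mm behind the grasp point. The pads swing forward as they close: fully open they stand 13 mm farther back than shut.
Start: joints at [-1.352, 0.398, 0.045, 1.537, -0.019, 1.207, -0.051], TCP at [0.203, 0.617, 0.25] pointing down, gripper open.
Joint ranges: [-2.82, 2.82], [-0.49, 2.23], [-1.37, 1.46], [0, 2.46], [-1.36, 4.5], [0.23, 2], [-2.94, 2.94]. Speed limits (rad/s): [2.57, 2.57, 3.14, 3.14, 3.14, 3.14, 3.14].

### API

Orientations are given as a 3x3 rotation matrix whose columns are the frame's x, y, z axes.
In Python, from cell import robot gives the robot as it stands.
- The arm moves only by the tool servo_tool, never from a script. Its argument "increments" is a list of rows, each an object with "offset": the shift along the tool's x, y, z in mm, a list of three; "angular": the turn, a rotation vector about the tool's x, y, z in degrees, a list of three; "grip": the closure in counts, from 0 (fully open) to 255 (shut). A call has exactly 10 rows; each row shifts and turns the commanded pose from where the row before left it, along the tool's axes as they then stand; what a row does not reach is not made up. A row lasts 1/8 s, in which the tool goes at most 62.5 mm and 10.7 degrees, less where a joint would pass 70% of its speed; a pose out of reach is approached as far as the arm can. A call is refused whole if a number of a shift passes 62.5 or a number of a turn 10.7, either way. A call with a gripper value outside its range is refused whole. The fingers move at their own pace and stop on an object; "squeeze" is the grip in N (left out, the last holds). Time passes only in rows, so rows that do not move let the fingers close, or fill a call up. It gives the time, the measured TCP pose, the force, the opening and the grip force at its end, in the units of the state.
- robot.state(): the state, without advancing time (a new reading comes with each control period).
- robot.capture(name): name is "side" or "top"; returns the picture (384x512x3 uint8, red, green, blue); there is no depth.
- robot.get_calibration(name): a dict with "fx", "fy", "cx", "cy" (pixels), "k1" (the pictures are not rectified: a ray, as slopes to the right and down, at radius r is drawn at 1 + k1 r^2 times it, then the intrinsics apply), "R" (3x3) and "t" (3): a world point X has camera coordinates R X + t. Camera axes: x right, y down, z forward; pixel columns grow to the right and rows downward; lengths in m; the calibration is good to about 2 mm. A picture is of the moment at which its call begins. get_calibration takes no time and is no camera call.
- robot.hand_in(): hands the job in; it is judged then, once.
The state is a dict: "clock": time; "q": joint angles; "joint_velocities": joint speeds; "joint_efforts": joint torques, N m; "ee_pos": TCP position; "tool_rot": TCP orientation; "wrist_force": force on the tool from outside, world axes, zero at the start; "wrist_torque": the same for the moment, N m; "opening": finger opening in m; "grip_force": force on a finger pad.
Only numpy, scipy, OpenCV 4.12 (cv2) and the standard library are available. Lean on these libraries where they do the work, as an engineer would, in place of code of your own. Each camera call takes 0.05 s, during which the arm holds its last target. There are 200 camera calls.

## Working session

There is one attempt and no reset: what is moved stays moved. The work goes in short steps, Python scripts to look and compute and a tool call to move; the robot and the scene stay as the last step left them, time stands still between calls to the robot, and variables do not carry over. Pictures are saved under pics/ and viewed, at most 10 in all, crops included, and the job is handed in when it is done.

Besides the shell and the picture viewer there is one more tool, called after "Emit:" by a JSON object that holds its "name" and its "arguments", one argument or row to a line. servo_tool: Moves the arm, as the interface text tells. Its arguments: {"type":"object","properties":{"increments":{"type":"array","items":{"type":"object","properties":{"offset":{"type":"array","items":{"type":"number"}},"angular":{"type":"array","items":{"type":"number"}},"grip":{"type":"number"}}}},"squeeze":{"type":"number"}},"required":["increments"]}

```bash
mkdir -p pics; ls; python3 - <<'E'
from cell import robot
import cv2,numpy as np
np.set_printoptions(precision=4,suppress=True)
s=robot.state()
for k in ("clock","ee_pos","tool_rot","wrist_force","opening"): print(k,s[k])
for n in("side","top"):
    im=robot.capture(n); cv2.imwrite(f"pics/{n}0.png",im[:,:,::-1]); c=robot.get_calibration(n)
    print(n,{k:np.array(v) for k,v in c.items()})
a=cv2.imread("pics/side0.png");b=cv2.imread("pics/top0.png")
E
```

```text
pics
clock 0.0
ee_pos [0.2029 0.6169 0.2493]
tool_rot [[-0.95    0.3123 -0.0005]
 [ 0.3123  0.95   -0.0019]
 [-0.0001 -0.0019 -1.    ]]
wrist_force [ 0.2241  0.5505 -0.2001]
opening 0.08532734856724007
side {'fx': array(398.4744), 'fy': array(398.4744), 'cx': array(257.0375), 'cy': array(187.93), 'k1': array(-0.0086), 'R': array([[ 0.7148, -0.6991,  0.0164],
       [-0.4447, -0.4726, -0.7608],
       [ 0.5396,  0.5366, -0.6487]]), 't': array([-0.3897,  0.2726,  0.9936])}
top {'fx': array(431.6988), 'fy': array(431.6988), 'cx': array(260.0174), 'cy': array(192.4925), 'k1': array(-0.0472), 'R': array([[ 0.0078, -0.9999, -0.007 ],
       [-0.9866, -0.0065, -0.1629],
       [ 0.1629,  0.0081, -0.9866]]), 't': array([-0.0435,  0.5036,  1.1488])}
```

View pics/top0.png

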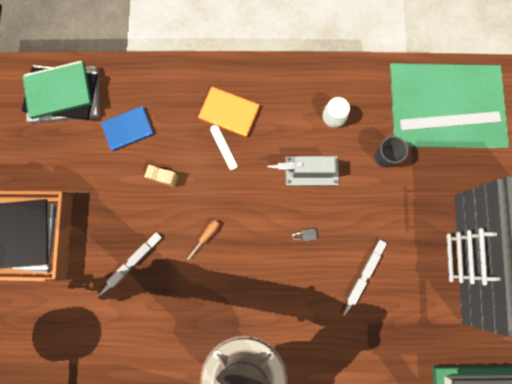

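View pics/side0.png

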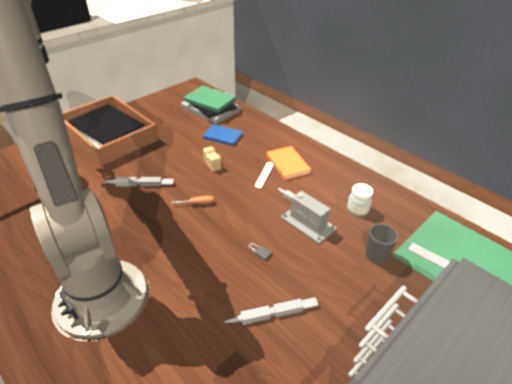

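The top view shows the holder at (312,170), with the insert's point sticking out left to (268,166), along about world +y. The rest is at (161,174). The look-alike inserts lie loose at (130,265) and (365,277). The one meant is in the holder at (280,166), because it is socketed with its point out. I'll confirm this in a crop of the holder and rest.

```bash
cat > h.py <<'E'
import numpy as np,cv2
from cell import robot
np.set_printoptions(precision=4,suppress=True)
def ray(n,u,v):
    c=robot.get_calibration(n); d=np.array([(u-c["cx"])/c["fx"],(v-c["cy"])/c["fy"]]); s=d.copy()
    for _ in range(8): s=d/(1+c["k1"]*(s@s))
    R=np.array(c["R"]); return -R.T@np.array(c["t"]), R.T@np.array([s[0],s[1],1.])
def plane(n,u,v,z):
    o,d=ray(n,u,v); return o+d*(z-o[2])/d[2]
def proj(n,X):
    c=robot.get_calibration(n); p=np.array(c["R"])@X+c["t"]; s=p[:2]/p[2]; s=s*(1+c["k1"]*(s@s))
    return np.array([c["fx"]*s[0]+c["cx"],c["fy"]*s[1]+c["cy"]])
def st():
    s=robot.state(); print(s["clock"],"pos",np.array(s["ee_pos"])*1000,"F",np.array(s["wrist_force"]),"op",s["opening"]*1000,"q7",s["q"][6]); print(np.array(s["tool_rot"])); return s
E
python3 - <<'E'
import cv2,numpy as np
a=cv2.imread("pics/top0.png");b=cv2.imread("pics/side0.png")
r=lambda i,x,y,w,h,k: cv2.resize(i[y:y+h,x:x+w],None,fx=k,fy=k,interpolation=cv2.INTER_CUBIC)
p=[r(a,260,140,100,60,4),r(a,135,150,60,60,4),r(b,265,175,100,75,4),r(b,190,135,60,75,4)]
o=np.zeros((540,800,3),np.uint8)
o[:240,:400]=p[0];o[:240,400:640]=p[1];o[240:540,:400]=p[2];o[240:540,400:640]=p[3]
cv2.imwrite("pics/crop1.png",o)
E
```

```text
(no output)
```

View pics/crop1.png

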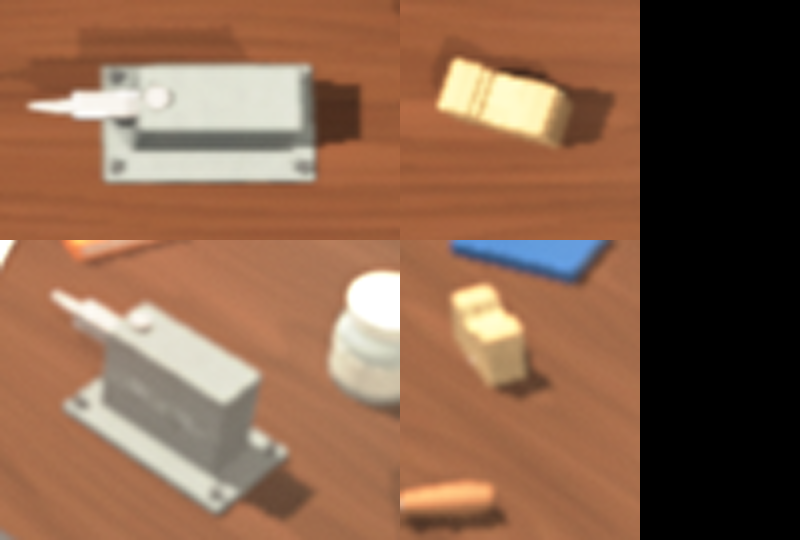

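The crop confirms it. The meant insert's tip is at top px (267,166), its shank enters the block at (294,166) and the cap is at (299.5,164.5). The rest's top-left corners are at about (149.5,164.5) and (144,177). Next I'll measure both.

```bash
python3 - <<'E'
from h import *
a=cv2.imread("pics/top0.png");b=cv2.imread("pics/side0.png")
P=lambda n,x,y,z,*k: print(*k,plane(n,x,y,z/1000)*1000)
P("top",299.5,164.5,88.5,"cap"); P("side",265+142/4,175+80/4,88.5,"cap side")
P("top",267,166.2,60.5,"tip"); P("side",265+53/4,175+52/4,60.5,"tip side")
P("top",294.2,156.5,83.5,"blk TL");P("top",294.2,172.8,83.5,"blk BL");P("top",335.8,172.3,83.5,"blk BR");P("top",337.7,156.5,83.5,"blk TR")
P("top",285.7,185.5,8,"base BL");P("top",338.8,185.5,8,"base BR");P("top",285.3,156.2,8,"base TL")
for n,im,x,y,w,h in(("top",a,135,150,60,60),("side",b,190,135,60,75)):
    k=8; c=cv2.resize(im[y:y+h,x:x+w],None,fx=k,fy=k,interpolation=cv2.INTER_CUBIC); hsv=cv2.cvtColor(c,cv2.COLOR_BGR2HSV)
    m=cv2.inRange(hsv,(14,60,120),(32,200,255)); cs,_=cv2.findContours(m,0,2); ct=max(cs,key=cv2.contourArea)
    ap=cv2.approxPolyDP(ct,6,True)[:,0]
    for p in ap:
        u,v=(p+.5)/k-.5+[x,y]; print(n,p/2*1.0,u,v,"z48",plane(n,u,v,.048)[:2]*1000,"z0",plane(n,u,v,0)[:2]*1000)
# loose lookalikes not used
E
```

```text
cap [ 572.6781 -145.2453   88.5   ]
cap side [ 574.397  -149.9546   88.5   ]
tip [573.854  -58.5915  60.5   ]
tip side [574.8654 -62.0054  60.5   ]
blk TL [ 595.8428 -131.5602   83.5   ]
blk BL [ 550.9771 -131.3085   83.5   ]
blk BR [ 553.1088 -242.7918   83.5   ]
blk TR [ 596.6717 -248.8765   83.5   ]
base BL [ 530.0306 -112.4162    8.    ]
base BR [ 531.0405 -263.4088    8.    ]
base TL [ 615.6247 -111.4553    8.    ]
top [50.  62.5] 147.0625 165.1875 z48 [577.778  275.1597] z0 [588.7861 288.5128]
top [ 36.  104.5] 143.5625 175.6875 z48 [547.9066 283.4023] z0 [557.6862 297.0944]
top [ 40. 111.] 144.5625 177.3125 z48 [543.3282 280.3631] z0 [552.9196 293.9302]
top [123.5 139. ] 165.4375 184.3125 z48 [523.96   221.2536] z0 [532.7549 232.3899]
top [158.5 145. ] 174.1875 185.8125 z48 [519.905  196.8057] z0 [528.533  206.9366]
top [171. 107.] 177.3125 176.3125 z48 [546.6573 189.2054] z0 [556.3856 199.0236]
top [157.  86.] 173.8125 171.0625 z48 [561.4467 199.5496] z0 [571.7831 209.7933]
top [94.5 71.5] 158.1875 167.4375 z48 [571.516  243.6501] z0 [582.2666 255.7074]
top [62.5 58. ] 150.18
[... 272 characters left out ...]
2 223.6169] z0 [545.65   276.9497]
side [ 80.5 136.5] 209.6875 168.6875 z48 [492.1713 171.2986] z0 [529.3984 221.5326]
side [ 93.  146.5] 212.8125 171.1875 z48 [491.1415 153.8577] z0 [528.3075 203.0586]
side [124. 139.] 220.5625 169.3125 z48 [516.2129 144.126 ] z0 [554.8639 192.7505]
side [127.5 123. ] 221.4375 165.3125 z48 [532.519  158.7895] z0 [572.1359 208.2825]
side [117.5  78. ] 218.9375 154.0625 z48 [568.108  213.8389] z0 [609.8329 266.5926]
side [106.5  71.5] 216.1875 152.4375 z48 [567.3842 227.8066] z0 [609.0662 281.3876]
side [92.  46.5] 212.5625 146.1875 z48 [582.5871 266.051 ] z0 [625.1696 321.8974]
side [82.  43.5] 210.0625 145.4375 z48 [579.0747 275.7654] z0 [621.4492 332.1871]
```

```bash
cat >> h.py <<'E'
def plan(goal,th,n,lvl=True):
    """n equal rows from measured pose to goal (mm) with tool x at world angle th (deg), tool z down"""
    from scipy.spatial.transform import Rotation as Ro
    s=st(); p=np.array(s["ee_pos"])*1000; R=np.array(s["tool_rot"]); t=np.radians(th)
    G=np.array([[np.cos(t),np.sin(t),0],[np.sin(t),-np.cos(t),0],[0,0,-1]])
    w=Ro.from_matrix(R.T@G).as_rotvec(degrees=True)/n; d=(np.array(goal)-p)/n
    print("ang/row",w.round(2))
    for i in range(n):
        print((R.T@d).round(1)); R=R@Ro.from_rotvec(w,degrees=True).as_matrix()
E
python3 - <<'E'
from h import *
plan([573.5,-109,150],90,16)
E
```

```text
0.1 pos [202.9129 616.9494 249.3839] F [ 0.5811 -0.656   0.0876] op 85.3051253378682 q7 -0.050716042749705134
[[-0.95    0.3124 -0.0004]
 [ 0.3124  0.95   -0.0017]
 [-0.0001 -0.0017 -1.    ]]
ang/row [-0.01  0.    4.49]
[-36.2 -35.9   6.3]
[-38.9 -32.9   6.3]
[-41.3 -29.8   6.3]
[-43.5 -26.5   6.3]
[-45.5 -23.    6.3]
[-47.1 -19.3   6.3]
[-48.5 -15.6   6.2]
[-49.6 -11.7   6.2]
[-50.3  -7.8   6.2]
[-50.8  -3.9   6.2]
[-50.9   0.1   6.2]
[-50.8   4.1   6.2]
[-50.3   8.1   6.2]
[-49.5  12.    6.2]
[-48.4  15.8   6.2]
[-47.   19.5   6.2]
```

Emit:
{"name": "servo_tool", "arguments": {
  "increments": [
    {"offset":[-36,-36,6],"angular":[0,0,4.5],"grip":0},
    {"offset":[-39,-33,6],"angular":[0,0,4.5],"grip":0},
    {"offset":[-41,-30,6],"angular":[0,0,4.5],"grip":0},
    {"offset":[-43.5,-26.5,6],"angular":[0,0,4.5],"grip":0},
    {"offset":[-45.5,-23,6],"angular":[0,0,4.5],"grip":0},
    {"offset":[-47,-19,6],"angular":[0,0,4.5],"grip":0},
    {"offset":[-48.5,-15.5,6],"angular":[0,0,4.5],"grip":0},
    {"offset":[-49.5,-12,6],"angular":[0,0,4.5],"grip":0},
    {"offset":[-50,-8,6],"angular":[0,0,4.5],"grip":0},
    {"offset":[-51,-4,6],"angular":[0,0,4.5],"grip":0}
  ]
}}

```text
clock: 1.35
ee_pos: [0.4336, 0.162, 0.19]
tool_rot: [[-0.449, 0.894, 0.0], [0.894, 0.449, 0.0], [0.0, 0.0, -1.0]]
wrist_force: [1.1, -0.2, 0.0]
opening: 0.0855
grip_force: 0.0
```

```bash
python3 - <<'E'
from h import *
plan([573.5,-109,130],90,8)
E
```

```text
1.35 pos [433.644  161.9729 190.0468] F [ 1.0995 -0.2222  0.0127] op 85.54989985007508 q7 0.0872794627940438
[[-0.4488  0.8936  0.    ]
 [ 0.8936  0.4488  0.0004]
 [ 0.0003  0.0002 -1.    ]]
ang/row [ 0.   -0.    3.33]
[-38.1   0.4   7.5]
[-38.    2.6   7.5]
[-37.8   4.8   7.5]
[-37.5   7.    7.5]
[-37.    9.2   7.5]
[-36.4  11.3   7.5]
[-35.7  13.4   7.5]
[-34.8  15.5   7.5]
```

Emit:
{"name": "servo_tool", "arguments": {
  "increments": [
    {"offset":[-38,0.5,7.5],"angular":[0,0,3.3],"grip":0},
    {"offset":[-38,2.5,7.5],"angular":[0,0,3.3],"grip":0},
    {"offset":[-38,5,7.5],"angular":[0,0,3.3],"grip":0},
    {"offset":[-37.5,7,7.5],"angular":[0,0,3.3],"grip":0},
    {"offset":[-37,9,7.5],"angular":[0,0,3.4],"grip":0},
    {"offset":[-36.5,11.5,7.5],"angular":[0,0,3.4],"grip":0},
    {"offset":[-35.5,13.5,7.5],"angular":[0,0,3.3],"grip":0},
    {"offset":[-35,15.5,7.5],"angular":[0,0,3.3],"grip":0},
    {"offset":[0,0,0],"angular":[0,0,0],"grip":0},
    {"offset":[0,0,0],"angular":[0,0,0],"grip":0}
  ]
}}

```text
clock: 2.6
ee_pos: [0.5737, -0.1064, 0.1298]
tool_rot: [[-0.004, 1.0, -0.001], [1.0, 0.004, 0.001], [0.001, -0.001, -1.0]]
wrist_force: [0.2, 0.7, -0.0]
opening: 0.0852
grip_force: 0.0
```

```bash
python3 - <<'E'
from h import *
plan([573.5,-109,60.5],90,4)
E
```

```text
2.6 pos [ 573.7158 -106.4349  129.8115] F [ 0.2493  0.7135 -0.0245] op 85.15816699889521 q7 0.4006772230852109
[[-0.004   1.     -0.0013]
 [ 1.      0.004   0.0009]
 [ 0.0009 -0.0013 -1.    ]]
ang/row [-0.02 -0.01  0.06]
[-0.7 -0.  17.3]
[-0.7 -0.  17.3]
[-0.6 -0.  17.3]
[-0.6 -0.  17.3]
```

Emit:
{"name": "servo_tool", "arguments": {
  "increments": [
    {"offset":[-0.5,0,17],"angular":[0,0,0],"grip":0},
    {"offset":[-0.5,0,17],"angular":[0,0,0],"grip":60},
    {"offset":[-0.5,0,17],"angular":[0,0,0],"grip":100},
    {"offset":[-0.5,0,18],"angular":[0,0,0],"grip":140},
    {"offset":[0,0,0],"angular":[0,0,0],"grip":170},
    {"offset":[0,0,0],"angular":[0,0,0],"grip":200},
    {"offset":[0,0,0],"angular":[0,0,0],"grip":255},
    {"offset":[0,0,0],"angular":[0,0,0],"grip":255},
    {"offset":[0,0,0],"angular":[0,0,0],"grip":255},
    {"offset":[0,0,0],"angular":[0,0,0],"grip":255}
  ],
  "squeeze": 60
}}

```text
clock: 3.85
ee_pos: [0.5746, -0.1094, 0.0617]
tool_rot: [[-0.003, 1.0, 0.001], [1.0, 0.003, -0.0], [-0.0, 0.001, -1.0]]
wrist_force: [0.4, -1.1, 1.8]
opening: 0.0151
grip_force: 60.5
```

```bash
python3 - <<'E'
from h import *
s=st(); print(s["grip_force"],s["wrist_torque"])
a=robot.capture("side");b=robot.capture("top")
r=lambda i,x,y,w,h,k: cv2.resize(i[y:y+h,x:x+w],None,fx=k,fy=k,interpolation=cv2.INTER_CUBIC)
cv2.imwrite("pics/c2.png",np.hstack([r(a,240,140,100,100,4),r(b,240,120,100,100,4)])[:,:,::-1])
E
```

```text
3.85 pos [ 574.6466 -109.3695   61.7244] F [ 0.3886 -1.076   1.835 ] op 15.117260396461692 q7 0.45896943136003
[[-0.0034  1.      0.0011]
 [ 1.      0.0034 -0.0001]
 [-0.0001  0.0011 -1.    ]]
60.523245334625244 [-0.1597 -0.1077  0.024 ]
```

View pics/c2.png

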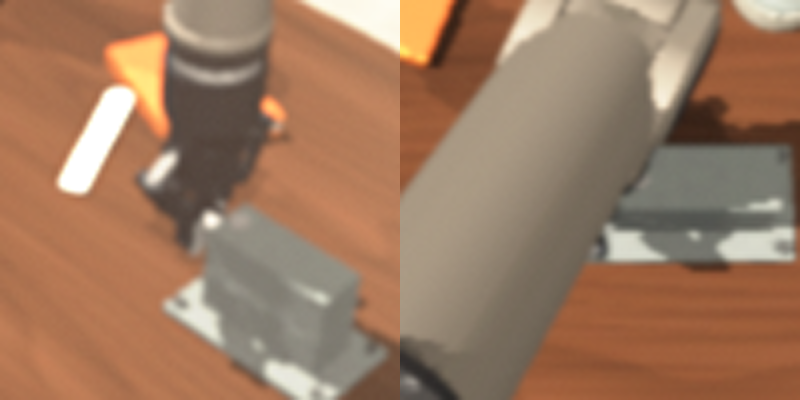

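The picture shows the fingers round the shank at the mouth: side crop (200,225), which is full-picture px (290,196). The opening is 15 mm at 60 N, so I'll draw it out now.

Emit:
{"name": "servo_tool", "arguments": {
  "increments": [
    {"offset":[4,0,-0.3],"angular":[0,0,0],"grip":255},
    {"offset":[6,0,-0.3],"angular":[0,0,0],"grip":255},
    {"offset":[8,0,0],"angular":[0,0,0],"grip":255},
    {"offset":[12,0,0],"angular":[0,0,0],"grip":255},
    {"offset":[15,0,0],"angular":[0,0,0],"grip":255},
    {"offset":[15,0,0],"angular":[0,0,0],"grip":255},
    {"offset":[15,0,0],"angular":[0,0,0],"grip":255},
    {"offset":[15,0,0],"angular":[0,0,0],"grip":255},
    {"offset":[15,0,0],"angular":[0,0,0],"grip":255},
    {"offset":[15,0,0],"angular":[0,0,0],"grip":255}
  ],
  "squeeze": 80
}}

```text
clock: 5.2
ee_pos: [0.5737, 0.0122, 0.0618]
tool_rot: [[-0.004, 1.0, -0.0], [1.0, 0.004, 0.0], [0.0, -0.0, -1.0]]
wrist_force: [0.2, 0.1, -1.7]
opening: 0.0144
grip_force: 80.1
```

```bash
python3 - <<'E'
from h import *
s=st(); print(s["grip_force"],s["wrist_torque"])
b=robot.capture("top");a=robot.capture("side")
r=lambda i,x,y,w,h,k: cv2.resize(i[y:y+h,x:x+w],None,fx=k,fy=k,interpolation=cv2.INTER_CUBIC)
cv2.imwrite("pics/c3.png",np.hstack([r(a,200,120,140,130,3),r(b,210,100,120,130,3)])[:,:,::-1])
E
```

```text
5.2 pos [573.7149  12.1579  61.8313] F [ 0.1938  0.1122 -1.736 ] op 14.447279921739893 q7 0.24648638456302294
[[-0.0037  1.     -0.0002]
 [ 1.      0.0037  0.0004]
 [ 0.0004 -0.0002 -1.    ]]
80.08880853652954 [ 0.0387  0.0208 -0.0202]
```

View pics/c3.png

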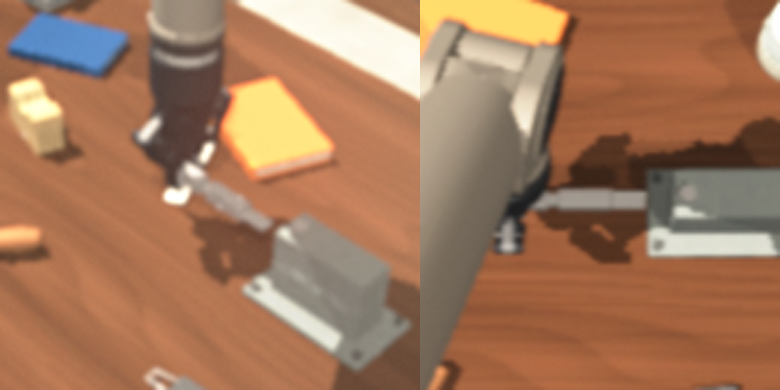

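The insert is clear of the holder: the creasing edge ends at about top px (285,167), short of the mouth at 294. I'll carry it over the rest.

```bash
python3 - <<'E'
from h import *
plan([518.4,249,110],164,9)
E
```

```text
5.3 pos [573.8585  13.8261  61.685 ] F [-0.4754 -0.5701 -2.3612] op 14.552047180655931 q7 0.2476097179023828
[[-0.0069  1.     -0.0003]
 [ 1.      0.0069  0.0016]
 [ 0.0016 -0.0003 -1.    ]]
ang/row [ 0.01 -0.01 -8.18]
[26.2 -6.  -5.3]
[26.8 -2.2 -5.3]
[26.8  1.6 -5.3]
[26.3  5.4 -5.3]
[25.3  9.1 -5.3]
[23.7 12.6 -5.3]
[21.7 15.9 -5.4]
[19.2 18.8 -5.4]
[16.3 21.3 -5.4]
```

Emit:
{"name": "servo_tool", "arguments": {
  "increments": [
    {"offset":[26,-6,-12],"angular":[0,0,-8.2],"grip":255},
    {"offset":[27,-2,-12],"angular":[0,0,-8.2],"grip":255},
    {"offset":[27,1.5,-12],"angular":[0,0,-8.2],"grip":255},
    {"offset":[26,5.5,-12],"angular":[0,0,-8.2],"grip":255},
    {"offset":[25,9,0],"angular":[0,0,-8.2],"grip":255},
    {"offset":[23.5,12.5,0],"angular":[0,0,-8.2],"grip":255},
    {"offset":[21.5,16,0],"angular":[0,0,-8.2],"grip":255},
    {"offset":[19,19,0],"angular":[0,0,-8.2],"grip":255},
    {"offset":[16,21,0],"angular":[0,0,-8.2],"grip":255},
    {"offset":[0,0,0],"angular":[0,0,0],"grip":255}
  ]
}}

```text
clock: 6.55
ee_pos: [0.5191, 0.2474, 0.1098]
tool_rot: [[-0.962, 0.273, -0.0], [0.273, 0.962, 0.001], [0.001, 0.001, -1.0]]
wrist_force: [0.1, -0.2, -1.3]
opening: 0.0145
grip_force: 80.0
```

```bash
python3 - <<'E'
from h import *
plan([518.4,249,90],164,2)
b=robot.capture("top");a=robot.capture("side")
r=lambda i,x,y,w,h,k: cv2.resize(i[y:y+h,x:x+w],None,fx=k,fy=k,interpolation=cv2.INTER_CUBIC)
cv2.imwrite("pics/c4.png",np.hstack([r(a,160,90,100,100,4),r(b,110,110,100,100,4)])[:,:,::-1])
# where the rest and insert ends should appear
for n in("side","top"):
    for nm,X in(("edge",[.5184+.961*.121,.249-.276*.121,.11]),("point",[.5184-.961*.049,.249+.276*.049,.11]),("rest",[.553,.239,.048])): print(n,nm,proj(n,np.array(X)))
E
```

```text
6.55 pos [519.0917 247.3852 109.8367] F [ 0.1357 -0.18   -1.2947] op 14.531000657271312 q7 0.8906330684166667
[[-0.962   0.273  -0.0003]
 [ 0.273   0.962   0.0013]
 [ 0.0006  0.0011 -1.    ]]
ang/row [ 0.03 -0.02  0.08]
[0.5 0.7 9.9]
[0.6 0.7 9.9]
side edge [232.5187 131.5827]
side point [186.1237 144.1631]
side rest [210.9435 152.7111]
top edge [164.2314 139.1836]
top point [143.5054 199.7951]
top rest [159.5379 173.9711]
```

View pics/c4.png

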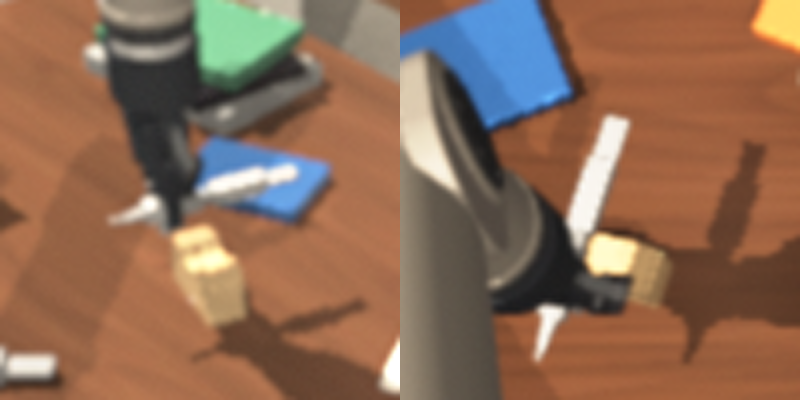

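The edge end shows at top px (163.8,139.3) and the point at (145,199.5), both as predicted. The trough is below, at (159.5,174). I'll lower the insert.

Emit:
{"name": "servo_tool", "arguments": {
  "increments": [
    {"offset":[1,1.5,15],"angular":[0,0,0.1],"grip":255},
    {"offset":[0,0,15],"angular":[0,0,0],"grip":255},
    {"offset":[0,0,10],"angular":[0,0,0],"grip":255},
    {"offset":[0,0,6],"angular":[0,0,0],"grip":255},
    {"offset":[0,0,5],"angular":[0,0,0],"grip":255},
    {"offset":[0,0,4],"angular":[0,0,0],"grip":255},
    {"offset":[0,0,2],"angular":[0,0,0],"grip":255},
    {"offset":[0,0,2],"angular":[0,0,0],"grip":255},
    {"offset":[0,0,0],"angular":[0,0,0],"grip":255},
    {"offset":[0,0,0],"angular":[0,0,0],"grip":255}
  ]
}}

```text
clock: 7.9
ee_pos: [0.5193, 0.247, 0.0511]
tool_rot: [[-0.961, 0.277, 0.0], [0.277, 0.961, 0.0], [-0.0, 0.0, -1.0]]
wrist_force: [-0.3, -1.2, -1.6]
opening: 0.0146
grip_force: 80.1
```

```bash
python3 - <<'E'
from h import *
s=st();print(s["wrist_torque"])
E
```

```text
7.9 pos [519.2807 247.022   51.0527] F [-0.2782 -1.1536 -1.5879] op 14.615507729383506 q7 0.9085079661426079
[[-0.9607  0.2774  0.0003]
 [ 0.2774  0.9607  0.0002]
 [-0.0002  0.0003 -1.    ]]
[0.0378 0.056  0.0349]
```

Emit:
{"name": "servo_tool", "arguments": {
  "increments": [
    {"offset":[0,1.5,1],"angular":[0,0,0],"grip":255},
    {"offset":[0,0,1],"angular":[0,0,0],"grip":255},
    {"offset":[0,0,0],"angular":[0,0,0],"grip":255},
    {"offset":[0,0,0],"angular":[0,0,0],"grip":200},
    {"offset":[0,0,0],"angular":[0,0,0],"grip":170},
    {"offset":[0,0,0],"angular":[0,0,0],"grip":130},
    {"offset":[0,0,0],"angular":[0,0,0],"grip":90},
    {"offset":[0,0,-10],"angular":[0,0,0],"grip":60},
    {"offset":[0,0,-25],"angular":[0,0,0],"grip":60},
    {"offset":[0,0,-30],"angular":[0,0,0],"grip":60}
  ]
}}

```text
clock: 9.15
ee_pos: [0.5194, 0.2483, 0.1148]
tool_rot: [[-0.961, 0.277, -0.0], [0.277, 0.961, -0.0], [0.0, -0.0, -1.0]]
wrist_force: [-0.4, -0.1, 0.3]
opening: 0.0655
grip_force: 0.0
```

```bash
python3 - <<'E'
from h import *
plan([519-100,249+29,150],180-16-60,5)
E
```

```text
9.15 pos [519.3669 248.2602 114.8306] F [-0.3774 -0.0663  0.3164] op 65.47089850676602 q7 0.8829956726149994
[[-0.9607  0.2775 -0.0005]
 [ 0.2775  0.9607 -0.0003]
 [ 0.0004 -0.0004 -1.    ]]
ang/row [-0.01 -0.   11.98]
[20.9  0.1 -7. ]
[20.5 -4.2 -7. ]
[19.2 -8.4 -7. ]
[ 17.  -12.2  -7. ]
[ 14.1 -15.4  -7. ]
```

```bash
python3 - <<'E'
from h import *
plan([588.5,227.9,115],-15.99,18)
E
```

```text
9.15 pos [519.3669 248.2602 114.8306] F [-0.3774 -0.0663  0.3164] op 65.47089850676602 q7 0.8829956726149994
[[-0.9607  0.2775 -0.0005]
 [ 0.2775  0.9607 -0.0003]
 [ 0.0004 -0.0004 -1.    ]]
ang/row [-0.    0.    9.99]
[-4. -0. -0.]
[-3.9  0.7 -0. ]
[-3.8  1.3 -0. ]
[-3.5  2.  -0. ]
[-3.1  2.6 -0. ]
[-2.6  3.1 -0. ]
[-2.   3.5 -0. ]
[-1.4  3.8 -0. ]
[-0.7  3.9 -0. ]
[-0.  4. -0.]
[ 0.7  3.9 -0. ]
[ 1.3  3.8 -0. ]
[ 2.   3.5 -0. ]
[ 2.6  3.1 -0. ]
[ 3.   2.6 -0. ]
[ 3.5  2.  -0. ]
[ 3.8  1.4 -0. ]
[ 3.9  0.7 -0. ]
```

Emit:
{"name": "servo_tool", "arguments": {
  "increments": [
    {"offset":[-4,0,0],"angular":[0,0,10],"grip":60},
    {"offset":[-4,0.5,0],"angular":[0,0,10],"grip":60},
    {"offset":[-4,1.5,0],"angular":[0,0,10],"grip":60},
    {"offset":[-3.5,2,0],"angular":[0,0,10],"grip":60},
    {"offset":[-3,2.5,0],"angular":[0,0,10],"grip":60},
    {"offset":[-2.5,3,0],"angular":[0,0,10],"grip":60},
    {"offset":[-2,3.5,0],"angular":[0,0,10],"grip":60},
    {"offset":[-1.5,4,0],"angular":[0,0,10],"grip":60},
    {"offset":[-0.5,4,0],"angular":[0,0,10],"grip":60},
    {"offset":[0,4,0],"angular":[0,0,10],"grip":60}
  ]
}}

```text
clock: 10.4
ee_pos: [0.5587, 0.2375, 0.1147]
tool_rot: [[0.445, 0.896, 0.001], [0.896, -0.445, 0.001], [0.001, 0.0, -1.0]]
wrist_force: [0.1, 0.9, 0.2]
opening: 0.0656
grip_force: 0.0
```

Emit:
{"name": "servo_tool", "arguments": {
  "increments": [
    {"offset":[0.5,4,0],"angular":[0,0,10],"grip":60},
    {"offset":[1.5,4,0],"angular":[0,0,10],"grip":60},
    {"offset":[2,3.5,0],"angular":[0,0,10],"grip":60},
    {"offset":[2.5,3,0],"angular":[0,0,10],"grip":60},
    {"offset":[3,2.5,0],"angular":[0,0,10],"grip":60},
    {"offset":[3.5,2,0],"angular":[0,0,10],"grip":60},
    {"offset":[4,1.5,0],"angular":[0,0,10],"grip":60},
    {"offset":[4,0.5,0],"angular":[0,0,10],"grip":60},
    {"offset":[0,0,0],"angular":[0,0,0],"grip":60},
    {"offset":[0,0,0],"angular":[0,0,0],"grip":60}
  ]
}}

```text
clock: 11.65
ee_pos: [0.5895, 0.2285, 0.1141]
tool_rot: [[0.962, -0.275, -0.0], [-0.275, -0.962, 0.001], [-0.0, -0.001, -1.0]]
wrist_force: [0.3, 0.5, -0.9]
opening: 0.0653
grip_force: 0.0
```

```bash
python3 - <<'E'
from h import *
plan([588.5,227.9,49.5],-15.99,4)
b=robot.capture("top");a=robot.capture("side")
r=lambda i,x,y,w,h,k: cv2.resize(i[y:y+h,x:x+w],None,fx=k,fy=k,interpolation=cv2.INTER_CUBIC)
cv2.imwrite("pics/c5.png",np.hstack([r(a,160,90,100,100,4),r(b,110,110,100,100,4)])[:,:,::-1])
for n in("side","top"):
    for nm,X in(("edge",[.5193+.961*.121,.2478-.276*.121,.048]),("point",[.5193-.961*.049,.2478+.276*.049,.048])): print(n,nm,proj(n,np.array(X)))
E
```

```text
11.65 pos [589.5182 228.4677 114.1383] F [ 0.3094  0.5147 -0.8673] op 65.32479776035659 q7 -1.7316964242562178
[[ 0.9615 -0.2747 -0.0001]
 [-0.2747 -0.9615  0.0006]
 [-0.0003 -0.0005 -1.    ]]
ang/row [-0.01  0.    0.01]
[-0.2  0.2 16.2]
[-0.2  0.2 16.2]
[-0.2  0.2 16.2]
[-0.2  0.2 16.2]
side edge [233.3395 146.4454]
side point [188.3486 159.343 ]
top edge [169.6445 145.1615]
top point [150.1122 202.7806]
```

View pics/c5.png

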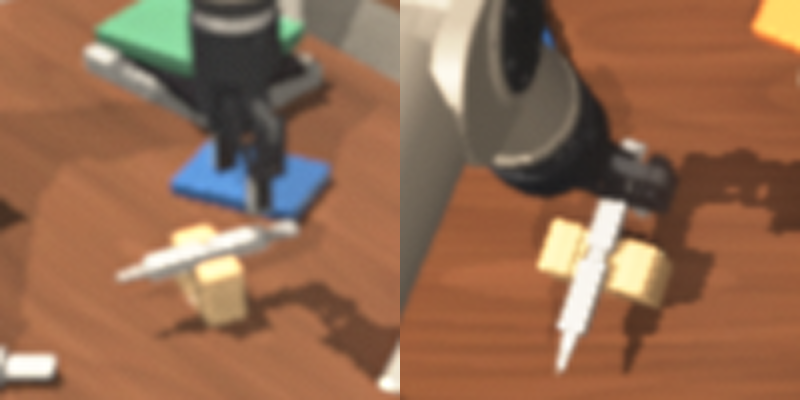

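The insert lies in the trough as predicted, with the point at top px (150,203) and the edge at about (168,146). I'll grip the other half.

Emit:
{"name": "servo_tool", "arguments": {
  "increments": [
    {"offset":[-1,0.5,20],"angular":[0,0,0],"grip":60},
    {"offset":[0,0,20],"angular":[0,0,0],"grip":60},
    {"offset":[0,0,15],"angular":[0,0,0],"grip":80},
    {"offset":[0,0,10],"angular":[0,0,0],"grip":110},
    {"offset":[0,0,0],"angular":[0,0,0],"grip":150},
    {"offset":[0,0,0],"angular":[0,0,0],"grip":180},
    {"offset":[0,0,0],"angular":[0,0,0],"grip":200},
    {"offset":[0,0,0],"angular":[0,0,0],"grip":255},
    {"offset":[0,0,0],"angular":[0,0,0],"grip":255},
    {"offset":[0,0,0],"angular":[0,0,0],"grip":255}
  ],
  "squeeze": 80
}}

```text
clock: 13.0
ee_pos: [0.5892, 0.2282, 0.0497]
tool_rot: [[0.961, -0.277, 0.001], [-0.277, -0.961, 0.001], [0.001, -0.001, -1.0]]
wrist_force: [0.1, 0.1, 6.1]
opening: 0.0143
grip_force: 78.1
```

Emit:
{"name": "servo_tool", "arguments": {
  "increments": [
    {"offset":[0,0,0],"angular":[0,0,0],"grip":255},
    {"offset":[0,0,-5],"angular":[0,0,0],"grip":255},
    {"offset":[0,0,-10],"angular":[0,0,0],"grip":255},
    {"offset":[0,0,-15],"angular":[0,0,0],"grip":255},
    {"offset":[0,0,-20],"angular":[0,0,0],"grip":255},
    {"offset":[0,0,-20],"angular":[0,0,0],"grip":255},
    {"offset":[0,0,0],"angular":[0,0,0],"grip":255},
    {"offset":[0,0,0],"angular":[0,0,0],"grip":255},
    {"offset":[0,0,0],"angular":[0,0,0],"grip":255},
    {"offset":[0,0,0],"angular":[0,0,0],"grip":255}
  ]
}}

```text
clock: 14.25
ee_pos: [0.5882, 0.2279, 0.1182]
tool_rot: [[0.961, -0.277, -0.001], [-0.277, -0.961, -0.0], [-0.001, 0.001, -1.0]]
wrist_force: [-0.6, 0.0, -1.5]
opening: 0.0146
grip_force: 77.9
```

```bash
python3 - <<'E'
from h import *
plan([574,15,90],90,12)
E
```

```text
14.25 pos [588.1758 227.8847 118.2451] F [-0.5676  0.0345 -1.4739] op 14.58218757826669 q7 -1.7374088770260019
[[ 0.9607 -0.2774 -0.001 ]
 [-0.2774 -0.9607 -0.0004]
 [-0.0009  0.0007 -1.    ]]
ang/row [-0.    0.01 -8.84]
[ 3.8 17.4  2.4]
[ 1.1 17.7  2.4]
[-1.7 17.7  2.4]
[-4.4 17.2  2.4]
[-7.  16.4  2.4]
[-9.4 15.1  2.4]
[-11.6  13.5   2.4]
[-13.5  11.5   2.4]
[-15.1   9.3   2.4]
[-16.4   6.9   2.4]
[-17.3   4.3   2.4]
[-17.7   1.6   2.4]
```

Emit:
{"name": "servo_tool", "arguments": {
  "increments": [
    {"offset":[4,17.5,0],"angular":[0,0,-8.8],"grip":255},
    {"offset":[1,17.5,0],"angular":[0,0,-8.8],"grip":255},
    {"offset":[-1.5,17.5,0],"angular":[0,0,-8.8],"grip":255},
    {"offset":[-4.5,17,0],"angular":[0,0,-8.8],"grip":255},
    {"offset":[-7,16.5,0],"angular":[0,0,-8.8],"grip":255},
    {"offset":[-9.5,15,0],"angular":[0,0,-8.8],"grip":255},
    {"offset":[-11.5,13.5,0],"angular":[0,0,-8.8],"grip":255},
    {"offset":[-13.5,11.5,0],"angular":[0,0,-8.8],"grip":255},
    {"offset":[-15,9.5,0],"angular":[0,0,-8.8],"grip":255},
    {"offset":[-16.5,7,0],"angular":[0,0,-8.8],"grip":255}
  ]
}}

```text
clock: 15.5
ee_pos: [0.5763, 0.0501, 0.1186]
tool_rot: [[0.306, 0.952, -0.001], [0.952, -0.306, -0.0], [-0.0, -0.001, -1.0]]
wrist_force: [0.0, -0.1, -1.7]
opening: 0.0142
grip_force: 78.0
```

```bash
python3 - <<'E'
from h import *
plan([574.2,15,63],89.8,4)
E
```

```text
15.5 pos [576.2906  50.0754 118.6026] F [ 0.0368 -0.0555 -1.6819] op 14.222501165545344 q7 -0.15905919567830684
[[ 0.3065  0.9519 -0.0006]
 [ 0.9519 -0.3065 -0.0001]
 [-0.0003 -0.0006 -1.    ]]
ang/row [-0.01  0.   -4.41]
[-8.5  2.2 13.9]
[-8.6  1.5 13.9]
[-8.7  0.9 13.9]
[-8.8  0.2 13.9]
```

Emit:
{"name": "servo_tool", "arguments": {
  "increments": [
    {"offset":[-8.5,2,14],"angular":[0,0,-4.4],"grip":255},
    {"offset":[-8.5,1.5,14],"angular":[0,0,-4.4],"grip":255},
    {"offset":[-8.5,1,14],"angular":[0,0,-4.4],"grip":255},
    {"offset":[-8.5,0.5,14],"angular":[0,0,-4.4],"grip":255},
    {"offset":[0,0,0],"angular":[0,0,0],"grip":255},
    {"offset":[0,0,0],"angular":[0,0,0],"grip":255},
    {"offset":[0,0,0],"angular":[0,0,0],"grip":255},
    {"offset":[0,0,0],"angular":[0,0,0],"grip":255},
    {"offset":[0,0,0],"angular":[0,0,0],"grip":255},
    {"offset":[0,0,0],"angular":[0,0,0],"grip":255}
  ]
}}

```text
clock: 16.75
ee_pos: [0.5747, 0.0167, 0.063]
tool_rot: [[0.009, 1.0, 0.0], [1.0, -0.009, 0.0], [0.0, 0.0, -1.0]]
wrist_force: [-0.2, -1.1, -1.7]
opening: 0.0145
grip_force: 78.0
```

```bash
python3 - <<'E'
from h import *
plan([574.2,15,63],90.2,1)
b=robot.capture("top");a=robot.capture("side")
r=lambda i,x,y,w,h,k: cv2.resize(i[y:y+h,x:x+w],None,fx=k,fy=k,interpolation=cv2.INTER_CUBIC)
cv2.imwrite("pics/c6.png",np.hstack([r(a,230,130,100,100,4),r(b,230,120,100,100,4)])[:,:,::-1])
for n in("side","top"):
    for nm,X in(("mouth",[.5742,-.133,.062]),("point",[.5742,.015-.121,.0613])): print(n,nm,proj(n,np.array(X)))
E
```

```text
16.75 pos [574.7496  16.6824  63.0041] F [-0.2201 -1.1459 -1.6517] op 14.526860991221891 q7 0.2021070108228588
[[ 0.0087  1.      0.0002]
 [ 1.     -0.0087  0.0002]
 [ 0.0002  0.0002 -1.    ]]
ang/row [ 0.01 -0.01 -0.7 ]
[-1.7 -0.5  0. ]
side mouth [295.3915 198.9358]
side point [288.6818 194.7628]
top mouth [294.2128 166.1257]
top point [284.3275 166.1195]
```

View pics/c6.png

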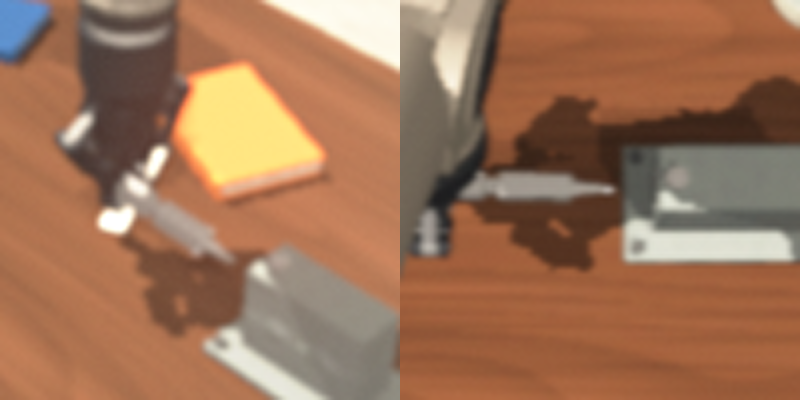

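The point is at top px (283.8,167.5), facing the mouth at (294,166), and lined up within the chamfer. I'll trim the yaw and enter.

Emit:
{"name": "servo_tool", "arguments": {
  "increments": [
    {"offset":[-1.5,-0.5,0],"angular":[0,0,-0.7],"grip":255},
    {"offset":[-8,0,0],"angular":[0,0,0],"grip":255},
    {"offset":[-8,0,0],"angular":[0,0,0],"grip":255},
    {"offset":[-8,0,0],"angular":[0,0,0],"grip":255},
    {"offset":[-7,0,0],"angular":[0,0,0],"grip":255},
    {"offset":[-7,0,0],"angular":[0,0,0],"grip":255},
    {"offset":[-7,0,0],"angular":[0,0,0],"grip":255},
    {"offset":[-6,0,0],"angular":[0,0,0],"grip":255},
    {"offset":[-4,0,0],"angular":[0,0,0],"grip":255},
    {"offset":[0,0,0],"angular":[0,0,0],"grip":255}
  ],
  "squeeze": 100
}}

```text
clock: 18.1
ee_pos: [0.5743, -0.0403, 0.0629]
tool_rot: [[-0.003, 1.0, 0.0], [1.0, 0.003, 0.0], [0.0, 0.0, -1.0]]
wrist_force: [0.8, 0.2, -1.3]
opening: 0.014
grip_force: 101.0
```

```bash
python3 - <<'E'
from h import *
plan([574.2,-45,63],90.2,1)
E
```

```text
18.1 pos [574.347  -40.2826  62.9028] F [ 0.7919  0.2191 -1.3172] op 13.9805119075501 q7 0.3125637964018846
[[-0.0029  1.      0.    ]
 [ 1.      0.0029  0.    ]
 [ 0.      0.     -1.    ]]
ang/row [ 0.   -0.   -0.04]
[-4.7 -0.2 -0.1]
```

Emit:
{"name": "servo_tool", "arguments": {
  "increments": [
    {"offset":[-2,0,0],"angular":[0,0,0],"grip":255},
    {"offset":[-2,0,0],"angular":[0,0,0],"grip":255},
    {"offset":[-2,0,0],"angular":[0,0,0],"grip":255},
    {"offset":[-2,0,0],"angular":[0,0,0],"grip":255},
    {"offset":[-2,0,0],"angular":[0,0,0],"grip":255},
    {"offset":[-2,0,0],"angular":[0,0,0],"grip":255},
    {"offset":[-2,0,0],"angular":[0,0,0],"grip":255},
    {"offset":[-2,0,0],"angular":[0,0,0],"grip":255},
    {"offset":[-2,0,0],"angular":[0,0,0],"grip":255},
    {"offset":[-2,0,0],"angular":[0,0,0],"grip":255}
  ]
}}

```text
clock: 19.35
ee_pos: [0.5743, -0.0601, 0.0628]
tool_rot: [[-0.003, 1.0, -0.0], [1.0, 0.003, -0.0], [-0.0, -0.0, -1.0]]
wrist_force: [-0.1, 2.7, -2.8]
opening: 0.0139
grip_force: 101.1
```

```bash
python3 - <<'E'
from h import *
s=st();print(s["wrist_torque"])
E
```

```text
19.35 pos [574.3356 -60.1127  62.7733] F [-0.0952  2.7082 -2.7925] op 13.933888242179982 q7 0.34812616228685034
[[-0.0034  1.     -0.0002]
 [ 1.      0.0034 -0.    ]
 [-0.     -0.0002 -1.    ]]
[ 0.7503  0.0347 -0.0089]
```

Emit:
{"name": "servo_tool", "arguments": {
  "increments": [
    {"offset":[-4,0,0.2],"angular":[0,0,0],"grip":255},
    {"offset":[-5,0,0.2],"angular":[0,0,0],"grip":255},
    {"offset":[-5,0,0],"angular":[0,0,0],"grip":255},
    {"offset":[-5,0,0],"angular":[0,0,0],"grip":255},
    {"offset":[-5,0,0],"angular":[0,0,0],"grip":255},
    {"offset":[-5,0,0],"angular":[0,0,0],"grip":255},
    {"offset":[-4,0,0],"angular":[0,0,0],"grip":255},
    {"offset":[-4,0,0],"angular":[0,0,0],"grip":255},
    {"offset":[-2,0,0],"angular":[0,0,0],"grip":255},
    {"offset":[0,0,0],"angular":[0,0,0],"grip":255}
  ]
}}

```text
clock: 20.6
ee_pos: [0.5745, -0.0998, 0.0625]
tool_rot: [[-0.003, 1.0, 0.0], [1.0, 0.003, -0.001], [-0.001, 0.0, -1.0]]
wrist_force: [0.3, 1.0, -3.1]
opening: 0.014
grip_force: 101.0
```

```bash
python3 - <<'E'
from h import *
s=st();print(s["wrist_torque"])
E
```

```text
20.6 pos [574.4736 -99.8279  62.4718] F [ 0.3056  0.9766 -3.0729] op 14.039236298055597 q7 0.41645994852662405
[[-0.0029  1.      0.0001]
 [ 1.      0.0029 -0.001 ]
 [-0.001   0.0001 -1.    ]]
[ 0.2171 -0.0028  0.024 ]
```

Next I'll creep forward until the stop shows in the force.

Emit:
{"name": "servo_tool", "arguments": {
  "increments": [
    {"offset":[-1,0,0],"angular":[0,0,0],"grip":255},
    {"offset":[-1,0,0],"angular":[0,0,0],"grip":255},
    {"offset":[-1,0,0],"angular":[0,0,0],"grip":255},
    {"offset":[-1,0,0],"angular":[0,0,0],"grip":255},
    {"offset":[-1,0,0],"angular":[0,0,0],"grip":255},
    {"offset":[-1,0,0],"angular":[0,0,0],"grip":255},
    {"offset":[-1,0,0],"angular":[0,0,0],"grip":255},
    {"offset":[-1,0,0],"angular":[0,0,0],"grip":255},
    {"offset":[0,0,0],"angular":[0,0,0],"grip":255},
    {"offset":[0,0,0],"angular":[0,0,0],"grip":255}
  ]
}}

```text
clock: 21.85
ee_pos: [0.5747, -0.1077, 0.0627]
tool_rot: [[-0.003, 1.0, 0.001], [1.0, 0.003, -0.001], [-0.001, 0.001, -1.0]]
wrist_force: [0.1, -1.0, -2.5]
opening: 0.0139
grip_force: 101.1
```

```bash
python3 - <<'E'
from h import *
s=st();print(s["wrist_torque"])
E
```

```text
21.85 pos [ 574.7272 -107.7486   62.7072] F [ 0.1324 -1.0243 -2.5059] op 13.902508855104767 q7 0.43026197229398955
[[-0.0029  1.      0.0006]
 [ 1.      0.0029 -0.0009]
 [-0.0009  0.0006 -1.    ]]
[-0.187   0.0059  0.0064]
```

Emit:
{"name": "servo_tool", "arguments": {
  "increments": [
    {"offset":[-0.5,0,0],"angular":[0,0,0],"grip":255},
    {"offset":[-0.5,0,0],"angular":[0,0,0],"grip":255},
    {"offset":[-0.5,0,0],"angular":[0,0,0],"grip":255},
    {"offset":[-0.5,0,0],"angular":[0,0,0],"grip":255},
    {"offset":[-0.5,0,0],"angular":[0,0,0],"grip":255},
    {"offset":[-0.5,0,0],"angular":[0,0,0],"grip":255},
    {"offset":[0,0,0],"angular":[0,0,0],"grip":255},
    {"offset":[0,0,0],"angular":[0,0,0],"grip":255},
    {"offset":[0,0,0],"angular":[0,0,0],"grip":255},
    {"offset":[0,0,0],"angular":[0,0,0],"grip":255}
  ]
}}

```text
clock: 23.1
ee_pos: [0.5747, -0.1096, 0.0625]
tool_rot: [[-0.004, 1.0, -0.0], [1.0, 0.004, 0.0], [0.0, -0.0, -1.0]]
wrist_force: [1.2, 1.8, -2.0]
opening: 0.0142
grip_force: 101.1
```

```bash
python3 - <<'E'
from h import *
s=st();print(s["wrist_torque"])
E
```

```text
23.1 pos [ 574.6626 -109.6001   62.4547] F [ 1.1698  1.7576 -1.9727] op 14.179816210280952 q7 0.4354192870313467
[[-0.0037  1.     -0.    ]
 [ 1.      0.0037  0.0005]
 [ 0.0005 -0.     -1.    ]]
[ 0.452  -0.0121  0.0452]
```

Emit:
{"name": "servo_tool", "arguments": {
  "increments": [
    {"offset":[-0.5,0,0],"angular":[0,0,0],"grip":255},
    {"offset":[-0.5,0,0],"angular":[0,0,0],"grip":255},
    {"offset":[-0.5,0,0],"angular":[0,0,0],"grip":255},
    {"offset":[-0.5,0,0],"angular":[0,0,0],"grip":255},
    {"offset":[0,0,0],"angular":[0,0,0],"grip":255},
    {"offset":[0,0,0],"angular":[0,0,0],"grip":255},
    {"offset":[0,0,0],"angular":[0,0,0],"grip":255},
    {"offset":[0,0,0],"angular":[0,0,0],"grip":255},
    {"offset":[0,0,0],"angular":[0,0,0],"grip":255},
    {"offset":[0,0,0],"angular":[0,0,0],"grip":255}
  ]
}}

```text
clock: 24.35
ee_pos: [0.5747, -0.1101, 0.0624]
tool_rot: [[-0.004, 1.0, -0.001], [1.0, 0.004, 0.003], [0.003, -0.001, -1.0]]
wrist_force: [-0.3, 6.7, 0.7]
opening: 0.014
grip_force: 101.3
```

```bash
python3 - <<'E'
from h import *
s=st();print(s["wrist_torque"])
E
```

```text
24.35 pos [ 574.6649 -110.0685   62.4445] F [-0.3465  6.7155  0.6844] op 14.035621749439068 q7 0.4387933388984927
[[-0.0044  1.     -0.0006]
 [ 1.      0.0044  0.0026]
 [ 0.0026 -0.0005 -1.    ]]
[ 1.2219  0.0714 -0.058 ]
```

Emit:
{"name": "servo_tool", "arguments": {
  "increments": [
    {"offset":[-1,0,0],"angular":[0,0,0],"grip":255},
    {"offset":[-1,0,0],"angular":[0,0,0],"grip":255},
    {"offset":[-1,0,0],"angular":[0,0,0],"grip":255},
    {"offset":[0,0,0],"angular":[0,0,0],"grip":255},
    {"offset":[0,0,0],"angular":[0,0,0],"grip":255},
    {"offset":[0,0,0],"angular":[0,0,0],"grip":255},
    {"offset":[0,0,0],"angular":[0,0,0],"grip":255},
    {"offset":[0,0,0],"angular":[0,0,0],"grip":255},
    {"offset":[0,0,0],"angular":[0,0,0],"grip":255},
    {"offset":[0,0,0],"angular":[0,0,0],"grip":255}
  ]
}}

```text
clock: 25.6
ee_pos: [0.5747, -0.1104, 0.0624]
tool_rot: [[-0.006, 1.0, -0.002], [1.0, 0.006, 0.006], [0.006, -0.002, -1.0]]
wrist_force: [-1.0, 10.5, 2.0]
opening: 0.0142
grip_force: 101.7
```

```bash
python3 - <<'E'
from h import *
s=st();print(s["wrist_torque"])
E
```

```text
25.6 pos [ 574.6649 -110.361    62.3937] F [-0.9785 10.5145  2.0482] op 14.180361070291008 q7 0.4437898719090638
[[-0.0057  1.     -0.0016]
 [ 1.      0.0057  0.0062]
 [ 0.0062 -0.0016 -1.    ]]
[ 1.9592  0.168  -0.1372]
```

Emit:
{"name": "servo_tool", "arguments": {
  "increments": [
    {"offset":[5,0,0],"angular":[0,0,0],"grip":255},
    {"offset":[0,0,0],"angular":[0,0,0],"grip":220},
    {"offset":[0,0,0],"angular":[0,0,0],"grip":190},
    {"offset":[0,0,0],"angular":[0,0,0],"grip":160},
    {"offset":[0,0,0],"angular":[0,0,0],"grip":100},
    {"offset":[0,0,0],"angular":[0,0,0],"grip":60},
    {"offset":[0,0,0],"angular":[0,0,0],"grip":30},
    {"offset":[0,0,-20],"angular":[0,0,0],"grip":30},
    {"offset":[0,0,-40],"angular":[0,0,0],"grip":30},
    {"offset":[0,0,-50],"angular":[0,0,0],"grip":30}
  ]
}}

```text
clock: 26.85
ee_pos: [0.5742, -0.11, 0.1743]
tool_rot: [[-0.003, 1.0, -0.001], [1.0, 0.003, -0.0], [-0.0, -0.001, -1.0]]
wrist_force: [0.6, 0.1, 0.2]
opening: 0.0754
grip_force: 0.0
```

Emit:
{"name": "servo_tool", "arguments": {
  "increments": [
    {"offset":[40,-20,-10],"angular":[0,0,0],"grip":30},
    {"offset":[50,-20,0],"angular":[0,0,0],"grip":30},
    {"offset":[50,-20,0],"angular":[0,0,0],"grip":30},
    {"offset":[50,-10,0],"angular":[0,0,0],"grip":30},
    {"offset":[50,0,0],"angular":[0,0,0],"grip":30},
    {"offset":[40,0,0],"angular":[0,0,0],"grip":30},
    {"offset":[0,0,0],"angular":[0,0,0],"grip":30},
    {"offset":[0,0,0],"angular":[0,0,0],"grip":30},
    {"offset":[0,0,0],"angular":[0,0,0],"grip":30},
    {"offset":[0,0,0],"angular":[0,0,0],"grip":30}
  ]
}}

```text
clock: 28.1
ee_pos: [0.5039, 0.1685, 0.1827]
tool_rot: [[-0.001, 1.0, 0.0], [1.0, 0.001, 0.0], [0.0, 0.0, -1.0]]
wrist_force: [-0.6, -0.1, 0.9]
opening: 0.0753
grip_force: 0.0
```

```bash
python3 - <<'E'
from h import *
st()
b=robot.capture("top");a=robot.capture("side")
r=lambda i,x,y,w,h,k: cv2.resize(i[y:y+h,x:x+w],None,fx=k,fy=k,interpolation=cv2.INTER_CUBIC)
cv2.imwrite("pics/c7.png",np.hstack([r(a,260,160,100,100,4),r(b,255,120,100,100,4)])[:,:,::-1])
for n in("side","top"):
    for nm,X in(("tip",[.5742,-.060,.0605]),("shank end",[.5742,-.090,.0605])): print(n,nm,proj(n,np.array(X)))
E
```

```text
28.1 pos [503.8607 168.5125 182.7224] F [-0.596  -0.0863  0.8573] op 75.34190495183472 q7 -0.24437310433756362
[[-0.0012  1.      0.0002]
 [ 1.      0.0012  0.    ]
 [ 0.      0.0002 -1.    ]]
side tip [277.6304 187.7891]
side shank end [284.7755 192.4333]
top tip [267.5149 166.0798]
top shank end [278.47   166.1478]
```

View pics/c7.png

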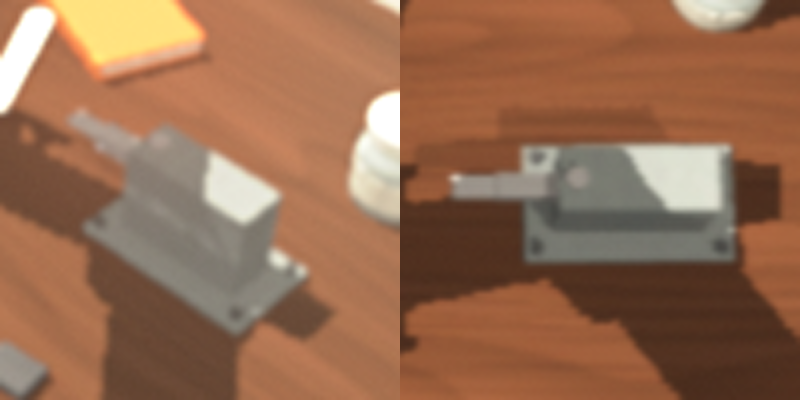

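The blade now sticks out: its edge is at top px (267.5,166.7) and the shank end at (278.8,166), matching the predicted home positions of 267.5 and 278.5. The bystanders in view haven't moved, so I'll hand in.

```bash
python3 -c "
from cell import robot
print(robot.hand_in())"
```

```text
the job is handed in; nothing more can be done
None
```

The insert is turned end for end and pushed in point first against the back stop, creasing edge out. The final pictures match the home position, and I handed the job in at about 28 s of the 59 s allowed; no verdict came back.

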